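Pulse the desk coffee grinder by its bayonet lid

TASK

Put the loose lid into the mouth of the coffee grinder so that its two lugs drop through the two slots and it sits fully home, then twist it clockwise (seen from above) halfway to the lock, until its bar points at the single rib on the rim; never turn it on towards the double rib, where it clicks locked. The grinder runs only while the lid is held there against its return spring, so finish still gripping the lid at half-way: do not let go. Leave the mug, the jar and the potted plant alone.

Things in the scene. Friction and masses are not known exactly. Their poses are not given: they have to be found in the camera images.
- grinder: Coffee grinder fixed to the desk, upright steel cylinder 108 mm in diameter, 100 mm tall, white mouth; stands left or right. Origin: centre of its underside, z up. Inside, under the 6 mm thick mouth ledge, is free space for the lid's lugs; stops keep the lid from turning anticlockwise. On its rim are raised ribs, 3.5 mm high, that mark half-way and lock. A half turn of it about z works the same.
- mouth (a point): Centre of the grinder's mouth, on its axis, on the rim's top, 100 mm above the desk; axes as grinder. Round opening 63 mm in diameter, with two slots 18 mm wide that reach out to 42 mm from the axis along the grinder's own +x and -x, seen from above.
- half_rib (a point): The single rib on the rim, 50 mm from the axis, 0.70 rad (40 deg) clockwise, seen from above, from the +x slot: half-way. Its twin, for the -x slot, is across the rim.
- lock_rib (a point): Middle of the double rib on the rim, 50 mm from the axis, 1.40 rad (80 deg) clockwise from the +x slot: lock. Its twin is across the rim.
- lid: Loose metal lid with a black bar, 0.13 kg, upright on the desk. Origin: centre of the plug's underside, z up. Plug 60 mm in diameter, tapering to 48 mm over its lowest 8 mm; disc 92 mm in diameter at z = 22 to 30 mm. Two lugs along the lid's +x and -x, 10 mm wide, out to 38.5 mm from the axis, z = 8 to 13.5 mm. Fully home the disc rests on the rim, lid origin 78 mm above the desk.
- lid_grip (a point): On the lid's axis, 50 mm above the lid's origin, inside its bar grip; axes as lid. The bar is 66 mm long along the lid's x, 16 mm wide along y, from 29 to 57 mm above the lid's origin; the lugs lie under its two ends. To insert, the bar is in line with the slots; either way round works.
- drive (a joint): Spring-returned ring in the grinder, pushed round by the lugs. 0 at rest, positive clockwise from above, rad. The lugs meet it when the lid has turned about 0.1 rad from mid-slot: at half-way (lid turned 0.70) it reads about 0.6. The lock click begins at 1.1, hard stop 1.30. The spring pushes back with 0.05 N m at 0, 0.12 N m half-way, and turns the lid back if let go.
- mug: White ceramic mug, 80 mm in diameter and 88 mm high, a bystander; origin at the centre of its underside.
- jar: Glass jar with a wooden cap, 72 mm in diameter and 120 mm high, a bystander; origin at the centre of its underside.
- plant: Small plant in a cork pot, pot 80 mm in diameter at the top and 70 mm high, leaves up to 130 mm high, a bystander; origin at the centre of its underside.

How it is judged (in metres and radians):
On the way:
1. the lid sits home in the grinder's mouth, lugs through the slots, not yet twisted (z of lid in the frame of grinder below 0.0815 m and horizontal distance between lid and grinder below 0.005 m and angle between lid's own z axis and vertical below 0.07 rad and value of joint drive below 0.25 rad and angle between the x axis of lid and the x axis of grinder, either way round below 0.35 rad), for 0.05 s.
At the end, for the whole second after the job is handed in: The lid sits home (within 3.5 mm of full depth, 5 mm of the axis, 0.07 rad of level), turned clockwise 0.70 rad from the slots within 0.16, the drive ring pushed to 0.35 to 0.85 rad and still (under 0.2 rad/s), and the fingers grip the lid with over 12 N (z of lid in the frame of grinder below 0.0815 m and horizontal distance between lid and grinder below 0.005 m and angle between lid's own z axis and vertical below 0.07 rad and angle between the x axis of lid and the x axis of grinder, either way round between 0.54 and 0.86 rad and value of joint drive between 0.35 and 0.85 rad and velocity of joint drive between -0.2 and 0.2 rad/s and contact force between the fingers and lid above 12 N); the arm keeps its last pose, push and grip.
It fails at once if the lid is turned on to the lock click (value of joint drive above 1.1 rad).
It fails at once if the mug, the jar or the plant is moved by more than 20 mm (distance of any of mug, jar, plant from where it was at the start of the episode above 0.02 m).
It also fails if it takes over 43 s, if anything falls off the work surface, if the arm or the gripper's body presses on something with over 40 N, if the wrist force passes 120 N, or if a joint passes its speed limit or range.

ROBOT

A 6-joint arm with a two-finger parallel gripper is mounted at the origin on the work surface. World frame = base frame: x ahead of the robot, y to its left, z up, the work surface at z = 0. Lengths are in mm, angles in rad, forces in N, time in s.
With the tool pointing down it reaches from about 350 to 925 mm from the base axis. Payload 6.4 kg.
Tool frame: the origin (TCP) lies midway between the tips of the shut fingers; the grasp point (between the pads) lies env.grip_depth behind it (env.grip_depth is the distance from the TCP to the grasp point, in mm); z points along the fingers, y is the line along which they close (so a half turn about z gives the same grasp; the last joint's range is limited). The gripper opens to 85 mm and grips with 20 to 120 N. Pads are 22 mm wide; open, the fingers measure 114 mm over their backs; the gripper's body (76 mm by 85 mm) begins 54 mm behind the grasp point. The pads swing forward as they close: fully open they stand 13 mm farther back than shut.
Start: joints at [1.128, 0.245, 1.558, -0, 1.339, -0.174], TCP at [172.62, 626.671, 231.29] pointing down, gripper open.
Joint ranges: [-3.13, 3.13], [-1.02, 2.26], [0.13, 2.54], [-0.95, 4.09], [0.21, 2.88], [-2.74, 2.74]. Speed limits (rad/s): [2.57, 2.57, 3.14, 3.14, 3.14, 3.14].

INTERFACE

Orientations are given as a unit quaternion [x, y, z, w].
In Python, from rig import env, telemetry, imaging, ticket gives the robot as it stands. The module is installed in compiled form; this text tells all that it offers. Calls block until the motion is done:
- env.move_ptp(position, orientation): joint-space move of the TCP to a pose.
- env.movel(position, frame=None, velocity=150, contact_N=None): straight line of the TCP; frame=None keeps the orientation; velocity is the mean speed in mm/s. With contact_N (N) it stops when the force on the tool has changed by that much, and returns True; else False.
- env.move_joints(angles): joint-space move.
- env.command_gripper(opening, effort=None): finger opening in mm; effort is the grip in N (None keeps the last); returns when the fingers have stopped.
- env.dwell(seconds).
- env.inverse_kinematics(position, orientation): joint angles nearest the present ones, or None.
- telemetry.observe(): the state.
- imaging.snapshot(name): name is "side" or "top" or "wrist"; returns a dict with "color" (400x640x3 uint8, red, green, blue), "depth" (400x640 float32, mm along the optical axis (not along the pixel's ray), 0 where there is no reading), "mtx" (3x3 intrinsics, pixels), "k1" (the pictures are not rectified: a ray, as slopes to the right and down, at radius r is drawn at 1 + k1 r^2 times it, then the intrinsics apply), "R" (3x3) and "t" (3): a world point X has camera coordinates R X + t. Camera axes: x right, y down, z forward; pixel columns grow to the right and rows downward; lengths in mm; the calibration is good to about 2 mm. A picture is of the moment at which its call begins.
A pose or a line that the arm cannot do raises env.IKError and nothing moves.
- ticket.finish_job(): hands the job in; it is judged then, once.
The state is a dict: "time_s": time; "qpos": joint angles; "joint_velocities": joint speeds; "joint_torque": joint torques, N m; "position": TCP position; "orientation": TCP orientation; "wrist_force": force on the tool from outside, world axes, zero at the start; "ft_torque": the same for the moment, N m; "opening": finger opening in mm; "grasp_force": force on a finger pad.
Only numpy, scipy, OpenCV 4.12 (cv2) and the standard library are available. Lean on these libraries where they do the work, as an engineer would, in place of code of your own. Each camera call takes 0.05 s, during which the arm holds its last target. There are 200 camera calls.

## Working session

There is one attempt and no reset: what is moved stays moved. The work goes in short steps, each a Python script; the robot and the scene stay as the last script left them, time stands still between calls to the robot, and variables do not carry over. Pictures are saved under pics/ and viewed, at most 10 in all, crops included, and the job is handed in when it is done.

```bash
mkdir -p pics; python3 - <<'E'
from rig import env, telemetry, imaging
import cv2,numpy as np
for n in("top","side"):
    s=imaging.snapshot(n); cv2.imwrite(f"pics/{n}0.png",s["color"][...,::-1]); np.savez(f"{n}0.npz",**s)
    print(n,s["mtx"].tolist(),s["k1"],s["R"].round(3).tolist(),s["t"])
o=telemetry.observe(); print(o, env.grip_depth)
E
```

```text
top [[385.20444590318726, 0.0, 322.0060822961952], [0.0, 385.20444590318726, 197.66439168236457], [0.0, 0.0, 1.0]] -0.07683329755569022 [[-0.013, -1.0, 0.007], [-0.992, 0.012, -0.126], [0.126, -0.008, -0.992]] [  19.11142497  629.49835706 1166.81202595]
side [[517.4761295113035, 0.0, 312.72718637753434], [0.0, 517.4761295113035, 195.39210515394726], [0.0, 0.0, 1.0]] 0.011202118738758628 [[0.957, -0.29, -0.008], [-0.152, -0.476, -0.866], [0.247, 0.83, -0.5]] [-611.87374233  166.83210333 1179.63047437]
{'time_s': 0.1, 'qpos': array([ 1.12788929e+00,  2.45736205e-01,  1.55893216e+00, -8.76709748e-06,
        1.33865355e+00, -1.74090288e-01]), 'joint_velocities': array([ 0.00019663, -0.00101729, -0.00180712, -0.00096478,  0.00320247,
       -0.00168272]), 'joint_torque': array([-3.51139479e-04, -4.30676615e+01, -3.27128327e+01, -2.20520860e-04,
        3.02073051e-03, -1.89514623e-05]), 'position': array([172.40402392, 626.19385347, 230.27410384]), 'orientation': array([ 1.34002990e-01,  9.90980550e-01, -8.25106835e-04, -2.58462776e-04]), 'wrist_force': array([-0.20037666, -0.70557742, -0.3340489 ]), 'ft_torque': array([ 0.03482281, -0.01452222, -0.02027147]), 'grasp_force': 0.0, 'opening': 85.45710034416916} 18.700000000000003
```

View pics/top0.png

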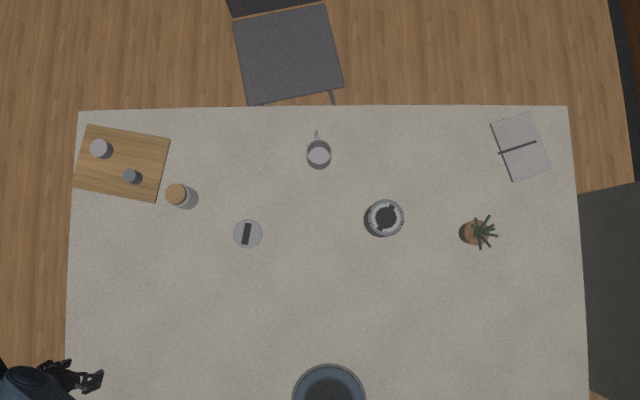

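View pics/side0.png

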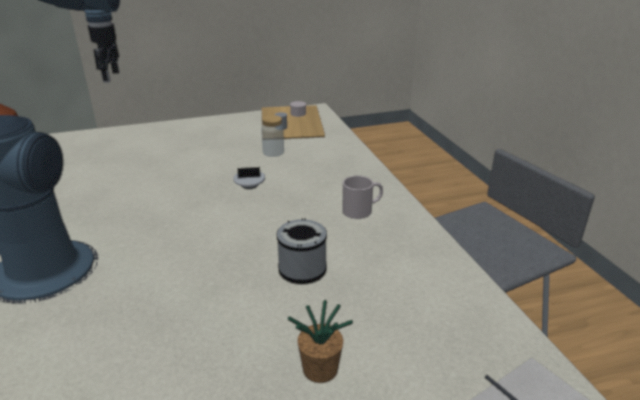

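The top view shows the lid at about (248,234) with its bar near vertical, and the grinder at about (384,218) with its slots running diagonally. The mug is at (318,153), the jar at (176,195) and the plant at (478,232). Next I compute positions and move the wrist camera over both objects.

```bash
cat > h.py <<'E'
import numpy as np, cv2
from scipy.spatial.transform import Rotation as Ro
def ray(s,uv):
    d=np.array([(np.array(uv)-[s["mtx"][0,2],s["mtx"][1,2]])/[s["mtx"][0,0],s["mtx"][1,1]]]).reshape(-1,2)
    p=d.copy()
    for _ in range(10): p=d/(1+float(s["k1"])*(p**2).sum(1,keepdims=True))
    return np.c_[p,np.ones(len(p))]@s["R"], -s["R"].T@s["t"]
def at_z(s,uv,z):
    r,c=ray(s,uv); return c+r*((z-c[2])/r[:,2])[:,None]
def proj(s,X):
    q=np.atleast_2d(X)@s["R"].T+s["t"]; p=q[:,:2]/q[:,2:]
    p=p*(1+float(s["k1"])*(p**2).sum(1,keepdims=True))
    return p*[s["mtx"][0,0],s["mtx"][1,1]]+[s["mtx"][0,2],s["mtx"][1,2]]
def down(yaw):  # tool z down, tool y (closing line) horizontal at angle yaw
    y=np.array([np.cos(yaw),np.sin(yaw),0]); z=np.array([0,0,-1.]); x=np.cross(y,z)
    return Ro.from_matrix(np.c_[x,y,z]).as_quat()
E
python3 - <<'E'
from h import *
from rig import env, telemetry, imaging
s=dict(np.load("top0.npz"))
for n,uv,z in(("lid",(247,234),50),("grinder",(384.5,217.5),100),("mug",(319,153),88),("jar",(176,195),120),("plant",(472,232),70)):
    u=list(map(int,uv)); print(n,at_z(s,uv,z).round(0)[0], "depth",s["depth"][u[1],u[0]], "cam z of pt",(s["R"]@at_z(s,uv,z)[0]+s["t"])[2].round(0))
w=imaging.snapshot("wrist"); o=telemetry.observe(); T=Ro.from_quat(o["orientation"]).as_matrix()
c=-w["R"].T@w["t"]; print("cam in tool",T.T@(c-o["position"]),"axis in tool",T.T@w["R"][2], "camx",T.T@w["R"][0], w["mtx"][0,0])
E
```

```text
lid [519. 243.  50.] depth 1169.8353 cam z of pt 1180.0
grinder [ 560. -173.  100.] depth 1137.7284 cam z of pt 1139.0
mug [761.  19.  88.] depth 1258.4186 cam z of pt 1175.0
jar [633. 442. 120.] depth 1120.2225 cam z of pt 1124.0
plant [ 514. -447.   70.] depth 1167.9845 cam z of pt 1166.0
cam in tool [  74.04068399    0.24641114 -142.01209712] axis in tool [-2.96306959e-01  1.42157784e-04  9.55092753e-01] camx [ 4.27977288e-04  9.99999908e-01 -1.60666308e-05] 347.7408742982886
```

```bash
python3 - <<'E'
from h import *
from rig import env, telemetry, imaging
q=down(np.pi/2)
for n,p in(("grinder",(560,-173)),("lid",(519,243))):
    env.move_ptp([p[0]-23,p[1],230],q)
    w=imaging.snapshot("wrist"); np.savez(f"w_{n}.npz",**w); cv2.imwrite(f"pics/w_{n}.png",w["color"][...,::-1])
    print(n,telemetry.observe()["time_s"],proj(w,[[*p,100]]))
E
```

```text
grinder 3.2833 [[317.79871394 213.76376386]]
lid 4.875 [[319.50654523 213.44072272]]
```

View pics/w_grinder.png

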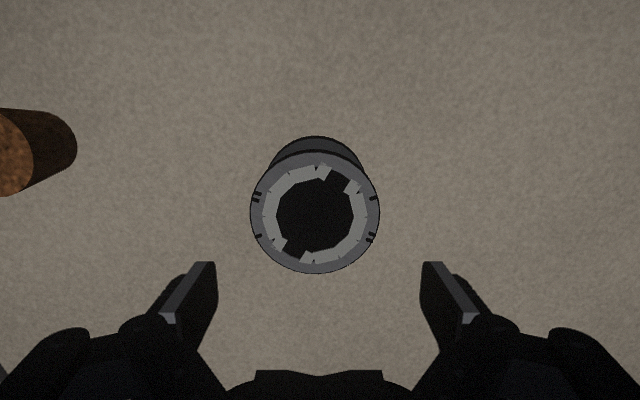

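View pics/w_lid.png

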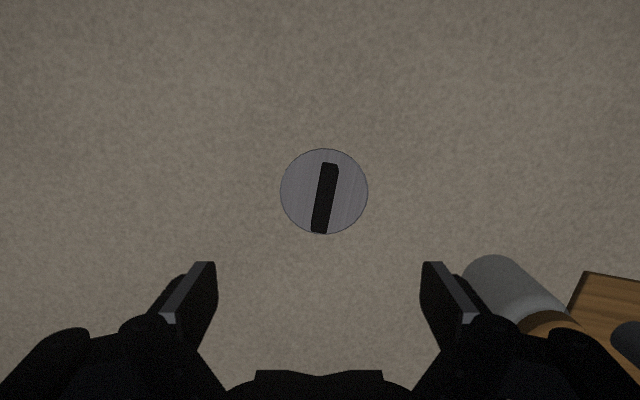

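The wrist view shows the grinder mouth centred near (315,212), with slots at upper right (340,180) and lower left (294,248). The single ribs are at about (375,198) and (258,236). The lid disc is at (324,191), with its bar running from (330,164) to (319,232). I'll rectify these onto their planes and fit them.

```bash
cat > m.py <<'E'
from h import *
def rect(s,c,z,half=65,k=4):   # image axes: right=+y, down=+x ; k px/mm
    g=np.arange(-half*k,half*k)/k; X,Y=np.meshgrid(c[0]+g,c[1]+g,indexing="ij")
    p=proj(s,np.c_[X.ravel(),Y.ravel(),np.full(X.size,z)]).reshape(*X.shape,2).astype(np.float32)
    return cv2.remap(s["color"],p[...,0],p[...,1],cv2.INTER_LINEAR)
def big(mask,c,half=65,k=4):
    n,l,st,ce=cv2.connectedComponentsWithStats(mask.astype(np.uint8),connectivity=4)
    ok=[i for i in range(1,n)]; i=max(ok,key=lambda i:st[i,4]); return l==i
def px(p,c,half=65,k=4): return np.array([c[0]-half+p[1]/k,c[1]-half+p[0]/k])
E
python3 - <<'E'
from m import *
G=(560,-173); L=(519,243)
s=dict(np.load("w_grinder.npz")); r=rect(s,G,100); cv2.imwrite("pics/rg.png",r[...,::-1])
g=cv2.cvtColor(r,cv2.COLOR_RGB2GRAY)
m=g<45; yy,xx=np.mgrid[:520,:520]
m&=np.hypot(yy-260,xx-260)<47*4; m=big(m,G)
c,_=cv2.minEnclosingCircle(np.argwhere(m)[:,::-1].astype(np.float32)); 
(rc,sz,a)=cv2.minAreaRect(np.argwhere(m)[:,::-1].astype(np.float32))
print("mouth enc",px(c,G),"R",_/4,"rect",px(rc,G),np.array(sz)/4,a,"area",m.sum()/16)
w=np.argwhere(m); ctr=w.mean(0); print("centroid",px(ctr[::-1],G)); d=w-ctr
th=np.arctan2(d[:,1],d[:,0]); R=np.hypot(*d.T)/4; f=R>34; print("slot yaw (mod pi)",np.angle(np.exp(2j*th[f]).mean())/2,f.sum())
s=dict(np.load("w_lid.npz"))
r2=rect(s,L,57); g=cv2.cvtColor(r2,cv2.COLOR_RGB2GRAY); m=big((g<50)&(np.hypot(yy-260,xx-260)<200),L)
pts=np.argwhere(m)[:,::-1].astype(np.float32); (rc,sz,a)=cv2.minAreaRect(pts); print("bar",px(rc,L),np.array(sz)/4,a)
d=np.argwhere(m); d=d-d.mean(0); ev,V=np.linalg.eigh(d.T@d); print("bar yaw",np.arctan2(V[1,1],V[0,1]))
r3=rect(s,L,30); cv2.imwrite("pics/both.png",np.hstack([r,r2])[::1,:,::-1][::1]); 
cs=cv2.HoughCircles(cv2.medianBlur(cv2.cvtColor(r3,cv2.COLOR_RGB2GRAY),5),cv2.HOUGH_GRADIENT,1,400,param1=60,param2=15,minRadius=170,maxRadius=200)
print("disc",[(px(q[:2],L),q[2]/4) for q in cs[0]] if cs is not None else None)
cv2.imwrite("pics/both.png",cv2.resize(np.hstack([r,r2])[...,::-1],(800,400)))
E
```

```text
mouth enc [ 561.625 -176.125] R 41.9393424987793 rect [ 561.80705261 -175.69985199] [63.74441528 74.39962769] 68.79718017578125 area 3495.4375
centroid [ 561.93914388 -175.82135194]
slot yaw (mod pi) -0.5310949995175331 4336
bar [519.41762543 247.30253601] [17.3721981  70.39875031] 10.244088172912598
bar yaw 2.968991646379802
disc [(array([521.875, 247.375], dtype=float32), np.float32(45.425))]
```

View pics/both.png

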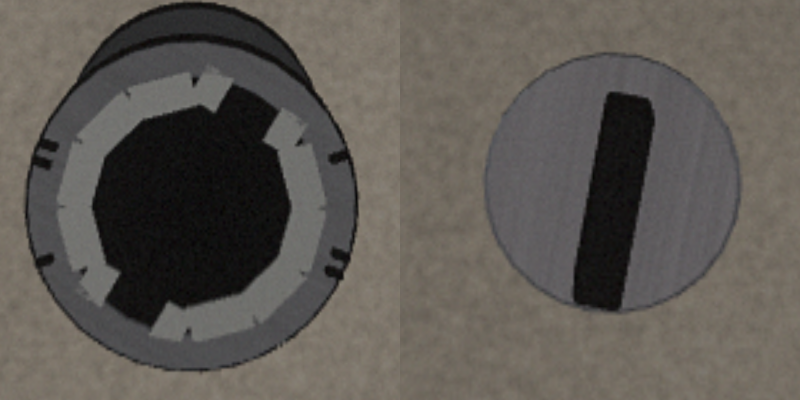

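The fits match the given sizes. The grinder is at (561.7, -175.9) with slot yaw -0.531; the slot radius came out 41.9 mm against 42. The lid is at (521.8, 247.3) with bar yaw -0.173; the disc radius came out 45.4 mm against 46. Next I grasp it.

```bash
python3 - <<'E'
from h import *
from rig import env, telemetry, imaging
L=(521.8,247.3);G=(561.7,-175.9)
for k in(0,np.pi):
    for p,y in((L,1.398),(G,1.04),(G,.34)):
        j=env.inverse_kinematics([*p,150],down(y+k)); print(k,None if j is None else np.round(j,2))
q=down(1.398)
env.move_ptp([*L,110],q); env.movel([*L,33],velocity=120)
env.command_gripper(0,80); o=telemetry.observe(); print(o["opening"],o["grasp_force"],o["wrist_force"])
env.movel([*L,200],velocity=200)
o=telemetry.observe(); print(o["opening"],o["grasp_force"],o["wrist_force"],o["position"],o["time_s"])
w=imaging.snapshot("wrist"); np.savez("w_held.npz",**w); s=imaging.snapshot("side"); np.savez("s_held.npz",**s)
u=proj(s,[[*L,200]])[0].astype(int); print(u)
sc=s["color"][max(u[1]-100,0):u[1]+100,max(u[0]-130,0):u[0]+130]
cv2.imwrite("pics/held.png",np.hstack([w["color"],cv2.resize(sc,(520,400))])[:,240:,::-1] if 0 else np.hstack([cv2.resize(w["color"],(480,300)),cv2.resize(sc,(320,300))])[...,::-1])
E
```

```text
0 [ 0.25  0.16  1.81 -0.    1.17 -1.15]
0 [-0.5   0.19  1.78 -0.    1.17 -1.54]
0 [-0.5   0.19  1.78 -0.    1.17 -0.84]
3.141592653589793 [ 0.25  0.16  1.81 -0.    1.17  1.99]
3.141592653589793 [-0.5   0.19  1.78 -0.    1.17  1.61]
3.141592653589793 [-0.5   0.19  1.78 -0.    1.17  2.31]
14.546028048040702 79.62712526321411 [-0.15787008 -0.25486422  1.87741967]
14.247003526759702 79.14778232574463 [-0.94342644 -0.16883825 -2.74275248] [520.70855203 246.99557814 198.09701708] 7.85
[244 120]
```

View pics/held.png

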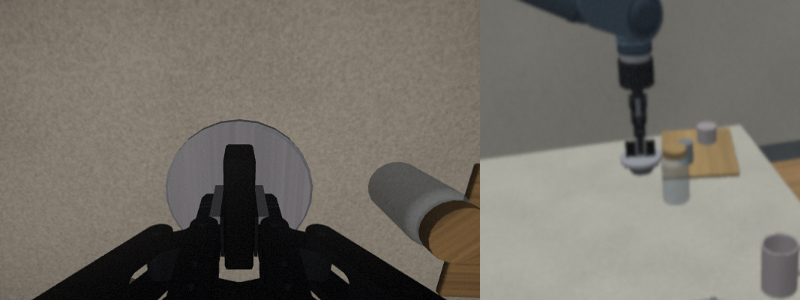

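The lid is held upright and level between the fingers; its disc arc is centred near x=239 in the wrist half of the picture. I'll check its offset along the bar from that disc arc.

```bash
python3 - <<'E'
from m import *
s=dict(np.load("w_held.npz")); P=(520.7,247.0)
for z in(195,196,197):
    r=rect(s,P,z); h=cv2.cvtColor(r,cv2.COLOR_RGB2HSV); g=cv2.GaussianBlur(cv2.cvtColor(r,cv2.COLOR_RGB2GRAY),(0,0),2).astype(float)
    sat=cv2.GaussianBlur(h[...,1],(0,0),3).astype(float)
    pts=[]
    for a in np.radians(np.r_[100:172:2,188:260:2]):   # dir from +x(down) towards +y; arc on -x side
        R=np.arange(40,52,.1); xs=260+R*4*np.sin(a); ys=260+R*4*np.cos(a)
        v=cv2.remap(sat.astype(np.float32),xs.astype(np.float32)[None],ys.astype(np.float32)[None],1)[0]
        i=np.argmax(np.gradient(v)); pts.append((R[i]*np.cos(a),R[i]*np.sin(a)))
    p=np.array(pts)
    from scipy.optimize import least_squares
    f=least_squares(lambda c:np.hypot(p[:,0]-c[0],p[:,1]-c[1])-c[2],[0,0,46],loss="soft_l1",f_scale=.4)
    f2=least_squares(lambda c:np.hypot(p[:,0]-c[0],p[:,1]-c[1])-46,[0,0],loss="soft_l1",f_scale=.4)
    print(z,f.x.round(2),f2.x.round(2),np.abs(f2.fun).mean().round(2))
E
```

```text
195 [-1.83  0.47 44.62] [-0.03  0.58] 0.47
196 [-2.36  0.58 44.3 ] [-0.16  0.67] 0.59
197 [-2.89  0.67 43.97] [-0.24  0.83] 0.67
```

The lid is centred on the TCP to within about 1 mm. Next I go over the mouth, correct the steady-state error, and lower until contact.

```bash
python3 - <<'E'
from h import *
from rig import env, telemetry, imaging
G=np.array([561.7,-175.9]); q=down(1.04)
env.move_ptp([*G,160],q); env.dwell(.2)
o=telemetry.observe(); e=G-o["position"][:2]; print("err",e,o["position"][2])
y=Ro.from_quat(o["orientation"]).as_matrix()[:,1]; print("yaw",np.arctan2(y[1],y[0]))
C=G+e
env.movel([*C,140],velocity=80)
hit=env.movel([*C,104],velocity=25,contact_N=10)
o=telemetry.observe(); print(hit,o["position"],o["wrist_force"],o["ft_torque"],o["grasp_force"],o["time_s"],C)
s=imaging.snapshot("side"); u=proj(s,[[*G,100]])[0].astype(int)
cv2.imwrite("pics/ins.png",cv2.resize(s["color"][u[1]-70:u[1]+60,u[0]-80:u[0]+80],(640,520),interpolation=3)[...,::-1])
E
```

```text
err [-0.28160849 -0.88880304] 160.14228924073652
yaw 1.0414782684749881
True [ 561.39241359 -176.80538854  111.37384168] [-0.50010435 -0.15493649  4.42538824] [-0.04201682 -0.09682985 -0.04733488] 79.63162422180176 11.1833 [ 561.41839151 -176.78880304]
```

View pics/ins.png

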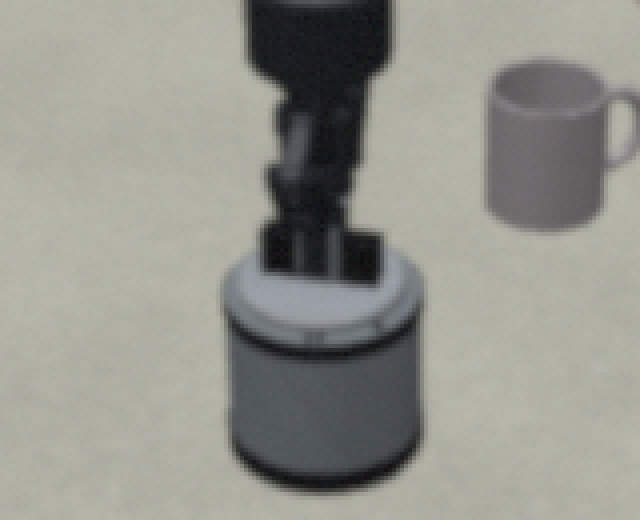

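The side view shows the disc flat on the rim, and a TCP height of 111.4 matches the expected ~111 for fully home. Next I twist clockwise in small steps with light downward pressure.

```bash
python3 - <<'E'
from h import *
from rig import env, telemetry, imaging
C=[561.4,-176.6,110.8]
env.dwell(.1)
for a in np.r_[0.1:0.71:0.1]:
    env.movel(C,down(1.04-a),velocity=40)
    o=telemetry.observe(); y=Ro.from_quat(o["orientation"]).as_matrix()[:,1]
    print(round(a,2),"yaw turned",(1.0398-np.arctan2(y[1],y[0])).round(3),o["wrist_force"].round(1),o["ft_torque"].round(3),o["position"].round(1),o["time_s"])
    if abs(o["ft_torque"][2])>1.2 or np.linalg.norm(o["wrist_force"])>35: print("stop");break
env.dwell(.3)
o=telemetry.observe();y=Ro.from_quat(o["orientation"]).as_matrix()[:,1]
print("turned",(1.0398-np.arctan2(y[1],y[0])).round(3),o["wrist_force"],o["ft_torque"],o["grasp_force"],o["opening"],o["time_s"])
w=imaging.snapshot("wrist"); np.savez("w_end.npz",**w); cv2.imwrite("pics/end.png",w["color"][...,::-1])
print(proj(w,[[561.5+50*np.cos(t),-176+50*np.sin(t),103.5] for t in (-.531-.7,-.531-.7+np.pi)]))
E
```

```text
0.1 yaw turned 0.098 [ 0.8 -0.1  4.8] [-0.004 -0.024 -0.176] [ 561.8 -176.8  111.4] 11.5833
0.2 yaw turned 0.198 [ 0.5 -0.6  4.8] [-0.026 -0.045 -0.169] [ 561.8 -176.8  111.4] 11.8333
0.3 yaw turned 0.298 [0.6 0.8 5.4] [ 0.01   0.005 -0.102] [ 561.8 -176.9  111.4] 12.0833
0.4 yaw turned 0.398 [-1.2 -1.4  5.2] [-0.037  0.094 -0.134] [ 561.6 -177.   111.4] 12.3333
0.5 yaw turned 0.498 [-0.4 -0.5  6.1] [-0.097  0.15  -0.095] [ 561.6 -177.   111.4] 12.5833
0.6 yaw turned 0.598 [-1.3 -1.3  6.3] [-0.137  0.227 -0.075] [ 561.4 -177.1  111.4] 12.8333
0.7 yaw turned 0.698 [-1.9 -1.2  6.5] [-0.103  0.27  -0.046] [ 561.3 -177.1  111.4] 13.0833
turned 0.698 [-1.65019327 -1.23311783  5.55516091] [-0.15638052  0.32184502 -0.11495826] 80.16432881355286 14.473764848806802 13.3833
[[316.15293454 342.75910167]
 [316.3731696  149.77911106]]
```

View pics/end.png

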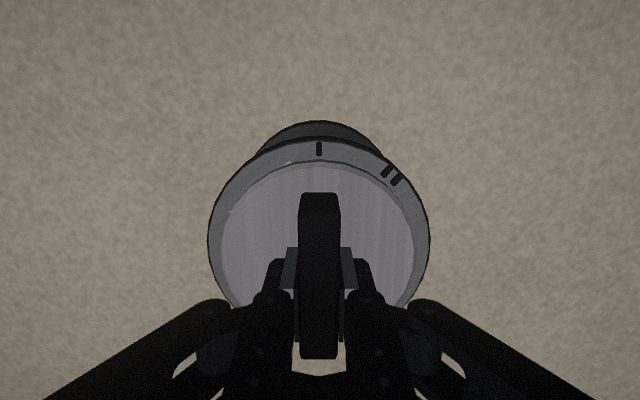

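The bar, centred at about x=319.5, points at the single rib at (319,149). The double rib is further on at (392,175), and the disc is flush with the rim. I'm handing in with the grip held.

```bash
python3 -c "
from rig import ticket; print(ticket.finish_job())"
```

```text
the job is handed in; nothing more can be done
None
```

I handed the job in with the lid fully home in the grinder, twisted 0.70 rad clockwise to the single rib and still gripped at 80 N, after about 13.4 s; the hand-in returned no verdict, so I don't know how it was judged.

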